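# Pin the two sample trays in their dock

## Robot

A 6-joint arm with a two-finger parallel gripper is mounted at the origin on a cart in front of the work surface, level with it; the furniture and walls round the work are solid. World frame = base frame: x ahead of the robot, y to its left, z up, the work surface at z = 0. Lengths are in m, angles in rad, forces in N, time in s.
With the tool pointing down it reaches from about 0.225 to 0.875 m from the base axis. Payload 3.4 kg.
Tool frame: the origin (TCP) lies on the centre line of the jaws, within the pads' length; the fingertips stand 17 mm ahead of it and the grasp point (between the pads) lies 2 mm behind it (nose_length is the distance from the TCP to the fingertips, in m); z points along the fingers, y is the line along which they close (so a half turn about z gives the same grasp; the last joint's range is limited). The gripper opens to 85 mm and grips with 20 to 120 N. Pads are 22 mm wide; open, the fingers measure 114 mm over their backs; the gripper's body (76 mm by 85 mm) begins 54 mm behind the grasp point. The pads swing forward as they close: fully open they stand 13 mm farther back than shut.
Start: joints at [-1.226, 0.276, 1.505, -0, 1.361, -0.121], TCP at [0.258, -0.514, 0.226] pointing down, gripper open.
Joint ranges: [-2.89, 2.89], [-0.75, 2.08], [0.22, 2.7], [-1.18, 4.32], [0.11, 2.71], [-2.7, 2.7]. Speed limits (rad/s): [2.57, 2.57, 3.14, 3.14, 3.14, 3.14].

## Interface

Orientations are given as a unit quaternion [w, x, y, z].
In Python, from rig import get_state, get_image, sign_off, find_in, place_of, nose_length gives the robot as it stands.
- The arm moves only by the tool apply_moves, never from a script. Its argument "deltas" is one flat list of numbers, 5 for each row, row after row: the finger opening in mm, from 0 to 85.4, then the shift along the tool's x, y, z in mm, then the turn about the tool's z in degrees. A call has 1 to 12 rows; each row is the pose to reach, as a shift and turn from the pose commanded when the call began, along the tool's axes at that moment; what a row does not reach only later rows make up. A row lasts 1/12 s, in which the tool goes at most 41.7 mm and 7.16 degrees, less where a joint would pass 70% of its speed; a pose out of reach is approached as far as the arm can. A call with a gripper value outside its range is refused whole. The fingers move at their own pace and stop on an object; "squeeze" is the grip in N (left out, the last holds). Time passes only in rows, so rows that repeat a pose let the fingers close. It gives the time, the measured TCP pose, the force, the opening and the grip force at its end, in the units of the state.
- get_state(): the state, without advancing time (a new reading comes with each control period).
- get_image(name): name is "scene" or "top" or "wrist"; returns a dict with "frame" (400x640x3 uint8, red, green, blue), "K" (3x3 intrinsics, pixels), "position" and "orientation" of the camera in the world. Camera axes: x right, y down, z forward; pixel columns grow to the right and rows downward; lengths in m; the calibration is good to about 2 mm. The wrist camera is an equidistant fisheye: a pixel r from the principal point sees the ray r / f radians off the axis. A picture is of the moment at which its call begins. There is no depth.
- sign_off(): hands the job in; it is judged then, once.
Trained networks look in a picture, given as the dict that the camera call returned (one of the last four; its "shot" number tells which), for a name from the list of things; names that differ only in an ending like _2 or _b are one class to them, and where a whole thing is asked for, a point or a joint stands for the part that bears it (a point fixed in the world has none). Each returns a list of dicts, best first, with "score" (0 to 1); they miss things now and then, are a little off and sometimes report something else, mostly with a low value. They report only what shows in the picture. A call takes as long as a camera call. They do not tell look-alikes from the thing itself.
- find_in(query, picture): "point" ([column, row] in pixels, amid what is visible of it).
- place_of(query, picture): "point" ([column, row] in pixels: a listed point, or the origin of a listed thing).
The state is a dict: "clock": time; "qpos": joint angles; "qd": joint speeds; "effort": joint torques, N m; "position": TCP position; "ee_rot": TCP orientation; "contact_force": force on the tool from outside, world axes, zero at the start; "moment": the same for the moment, N m; "width": finger opening in m; "gripper_force": force on a finger pad.
Only numpy, scipy, OpenCV 4.12 (cv2) and the standard library are available. Lean on these libraries where they do the work, as an engineer would, in place of code of your own. Each camera call takes 0.05 s, during which the arm holds its last target. There are 200 camera calls.

## Task

Slide both sample trays back into the dock until their ends are flush with it, so that the holes line up. Then take the red-handled locking pin from the tube rack and push it down through the dock and both trays; press it in against the sprung collar, twist it clockwise (seen from above) as far as the stops, and let it spring up into the notches of the two claws, so that it stays locked when you let go. Do not knock over or shift the bottles, jar, beaker and tubes standing around.

Things in the scene. Friction and masses are not known exactly. Their poses are not given: they have to be found in the camera images.
- dock: Grey sample dock, bolted down, 110 (its x) x 120 (its y) mm, top face 68 mm up; origin at the centre of its underside, z up. Two trays slide in it along its y. A vertical 21 mm hole runs through base (z 0 to 24), lower tray (26 to 38), upper tray (42 to 54) and top plate (58 to 68). Two steel claws stand on top at its +x and -x sides, 19 to 33 mm from the hole's axis, 30 mm wide, tops at z 97.
- claw_notch (a point): Middle of the notch of the +x claw (roof underside z 91 mm, notch 16 mm wide in y); the -x claw is the same turned by 180 degrees. Turning clockwise, the pin's crossbar passes under a tooth (underside z 87), enters the notch and meets a stop post. Locked, it lies along the dock's x. It goes down freely between the claws while within 25 degrees of the dock's y.
- tray_upper (a joint): Slide of the blue upper tray (80 x 120 x 12 mm, z 42 to 54), m along the dock's +y; 0 = both ends flush with the dock and holes in line. May start up to 50 mm out on either side. Stays where put; 2.5 N plus 8 N per m/s moves it. A finger that pushes its end until it meets the dock's side brings it flush.
- tray_lower (a joint): Slide of the orange lower tray (80 x 120 x 12 mm, z 26 to 38 in the dock); values and behaviour as for the upper tray, and independent of it.
- collar (a joint): Brass collar (32 mm across, hole 22 mm) on a spring round the hole, m: 0 = up (top face 88 mm above the worktop), 0.013 = fully pressed. About 3 N at the start, 12 N at the bottom. The pin's crossbar rests on it and must be pressed at least 9 mm (9 N) below there to pass under the teeth; locked, the collar reads about 0.005.
- dock_mouth (a point): Point on the axis of the dock's hole at the upper face of its top plate (68 mm above the worktop); axes as the dock's.
- pin_grip (a point): Centre of the pin's red handle, a flat upright block 46 long (its x) x 14 thick (its y) x 40 mm tall; grip it across the 14 mm. It is 116 mm above the pin's foot. z points up along the pin. A half turn makes no difference. About 0.18 kg.
- pin_tip (a point): Centre of the pin's foot, axes as the pin's. Shaft 18 mm thick, 70 mm long, last 12 mm tapered to 12 mm. Then a crossbar 52 (along x) x 12 x 8 mm (underside 70 mm above the foot), a 12 mm neck, and the handle from 96 to 136 mm. At the start it stands in the rack, foot 14 mm above the worktop; lift it 55 mm or more to clear the rack.
- tube_rack: Wooden tube rack, fixed, 62 (its x) x 207 (its y) x 64 mm; origin at the centre of its underside. The pin stands in its hole 43 mm from the origin along its +y.
- tube_1: Capped tube, 18 mm thick, 104 mm long, standing in the rack (top about 118 mm above the worktop); bystander. Origin at its foot.
- tube_2: Second capped tube in the rack, same size; bystander. Origin at its foot.
- reagent_bottle: Glass bottle with blue cap, 56 mm across, 97 mm tall, standing on the dock's +y side; bystander. Origin at the centre of its underside.
- jar_salts: White jar with black cap, 68 mm across, 118 mm tall; bystander behind the dock. Origin at the centre of its underside.
- forceps_beaker: Small glass beaker with forceps in it, 73 mm across, 166 mm tall; bystander behind the dock. Origin at the centre of its underside.
- drop_bottle: Brown dropper bottle, 30 mm across, 92 mm tall; bystander behind the dock. Origin at the centre of its underside.
Mind the look-alikes: they are no part of the job. There is more than one size of the part that bears pin_grip; the job needs the largest.

How it is judged:
On the way:
1. the pin goes down through the top plate and both trays (z of pin_tip in the frame of dock below 0.025 m and horizontal distance between pin_tip and dock_mouth below 0.006 m), for 0.1 s.
At the end, for the whole second after the job is handed in: Both trays flush (5 mm); pin upright (5 deg) through all holes (5 mm off the axis), crossbar along the dock's x axis (11 deg) and sprung up into the notches: foot 9 to 15.5 mm above the worktop, collar held 2.5 to 8.5 mm down; all at rest (value of joint tray_upper between -0.005 and 0.005 m and value of joint tray_lower between -0.005 and 0.005 m and horizontal distance between pin_tip and dock_mouth below 0.005 m and z of pin_tip in the frame of dock between 0.009 and 0.0155 m and angle between the x axis of pin_grip and the x axis of dock, either way round below 0.2 rad and angle between pin_grip's own z axis and vertical below 0.09 rad and value of joint collar between 0.0025 and 0.0085 m and velocity of joint collar below 0.01 m/s and horizontal distance between pin_grip and dock_mouth below 0.012 m); the robot touches nothing.
It fails at once if a bystander is shifted by more than 30 mm (distance of any of reagent_bottle, jar_salts, forceps_beaker, drop_bottle, tube_1, tube_2 from where it was at the start of the episode above 0.03 m).
It fails at once if a bystander is knocked over (angle between any of reagent_bottle, jar_salts, forceps_beaker, drop_bottle, tube_1, tube_2's own z axis and vertical above 0.6 rad).
It also fails if it takes over 69 s, if anything falls off the work surface, if the arm or the gripper's body presses on something with over 40 N, if the wrist force passes 120 N, or if a joint passes its speed limit or range.

## Working session

There is one attempt and no reset: what is moved stays moved. The work goes in short steps, Python scripts to look and compute and a tool call to move; the robot and the scene stay as the last step left them, time stands still between calls to the robot, and variables do not carry over. Pictures are saved under pics/ and viewed, at most 10 in all, crops included, and the job is handed in when it is done.

Besides the shell and the picture viewer there is one more tool, called after "Request:" in YAML: its name, and indented under it one key for each argument. apply_moves: Moves the arm, as the interface text tells. Its arguments: {"type":"object","properties":{"deltas":{"type":"array"},"squeeze":{"type":"number"}},"required":["deltas"]}

```bash
mkdir -p pics; cat > h.py <<'E'
import numpy as np, cv2
from scipy.spatial.transform import Rotation as R
from rig import *
def rot(q): return R.from_quat([q[1],q[2],q[3],q[0]]).as_matrix()
def ray(im,p,fish=False):
    K=np.array(im["K"]); x=(p[0]-K[0,2])/K[0,0]; y=(p[1]-K[1,2])/K[1,1]
    if fish:
        r=np.hypot(x,y)+1e-12; d=np.array([x/r*np.sin(r),y/r*np.sin(r),np.cos(r)])
    else: d=np.array([x,y,1.])
    return rot(im["orientation"])@d
def onz(im,p,z,fish=False):
    d=ray(im,p,fish); c=np.array(im["position"]); return c+d*(z-c[2])/d[2]
def proj(im,P,fish=False):
    K=np.array(im["K"]); v=rot(im["orientation"]).T@(np.array(P)-np.array(im["position"]))
    if fish:
        r=np.hypot(v[0],v[1]); t=np.arctan2(r,v[2]); x,y=v[0]/r*t,v[1]/r*t
    else: x,y=v[:2]/v[2]
    return np.array([K[0,0]*x+K[0,2],K[1,1]*y+K[1,2]])
def save(im,name,box=None,s=1):
    f=np.array(im["frame"])[:,:,::-1]
    if box: f=f[box[1]:box[3],box[0]:box[2]]
    cv2.imwrite("pics/"+name,cv2.resize(f,None,fx=s,fy=s,interpolation=cv2.INTER_CUBIC))
E
python3 - <<'E'
from h import *
np.set_printoptions(precision=4,suppress=True)
a=get_image("scene");b=get_image("top")
save(a,"s0.png");save(b,"t0.png")
for n,im in(("scene",a),("top",b)):
    print(n,im["K"],im["position"],im["orientation"])
    for q in "dock dock_mouth claw_notch pin_grip pin_tip tube_rack tube_1 reagent_bottle jar_salts forceps_beaker drop_bottle".split():
        print(q,[(np.round(d["point"],1).tolist(),round(d["score"],2)) for d in place_of(q,im)[:4]])
    for q in ("tray_upper","tray_lower","pin_grip"):
        print("find",q,[(np.round(d["point"],1).tolist(),round(d["score"],2)) for d in find_in(q,im)[:4]])
print(get_state())
print(nose_length if not callable(nose_length) else nose_length())
E
```

```text
scene [[469.8881   0.     322.5083]
 [  0.     469.8881 189.5593]
 [  0.       0.       1.    ]] [ 0.0934 -0.9219  1.0724] [-0.3742  0.895  -0.2262  0.0887]
dock []
dock_mouth []
claw_notch [([377.5, 236.6], 0.67)]
pin_grip [([377.7, 233.9], 0.88), ([360.7, 219.6], 0.66)]
pin_tip [([357.2, 240.3], 0.77)]
tube_rack [([361.9, 270.8], 0.63)]
tube_1 [([355.5, 282.5], 0.67)]
reagent_bottle [([263.9, 175.2], 0.74)]
jar_salts [([334.3, 167.0], 0.62)]
forceps_beaker [([371.3, 213.9], 0.77)]
drop_bottle [([351.9, 193.8], 0.46)]
find tray_upper []
find tray_lower []
find pin_grip [([375.7, 237.3], 0.73), ([408.3, 273.7], 0.65), ([347.7, 187.0], 0.65), ([360.4, 222.6], 0.6)]
top [[438.9403   0.     320.7997]
 [  0.     438.9403 197.331 ]
 [  0.       0.       1.    ]] [ 0.2952 -0.0728  1.2253] [-0.0834  0.7355 -0.6679  0.0771]
dock [([308.1, 233.5], 0.56), ([417.0, 237.2], 0.44)]
dock_mouth [([308.2, 227.9], 0.73), ([310.6, 218.7], 0.17)]
claw_notch [([306.5, 221.4], 0.85)]
pin_grip [([420.6, 194.7], 0.58), ([455.7, 192.6], 0.43), ([381.4, 195.8], 0.4)]
pin_tip [([446.9, 202.7], 0.54), ([373.4,
[... 288 characters left out ...]
.6, 167.1], 0.55)]
find tray_upper [([282.2, 227.9], 0.66), ([416.7, 196.8], 0.59)]
find tray_lower [([331.0, 236.1], 0.51), ([305.1, 231.2], 0.2)]
find pin_grip [([417.7, 199.2], 0.78), ([377.3, 197.2], 0.41)]
{'clock': 1.5, 'qpos': array([-1.226 ,  0.2759,  1.5049, -0.    ,  1.3607, -0.121 ]), 'qd': array([-0.0015, -0.0011, -0.0002,  0.0005,  0.0013, -0.0016]), 'effort': array([  0.    , -41.6656, -24.6095,  -0.0002,   0.0003,   0.    ]), 'position': array([ 0.2583, -0.5138,  0.2264]), 'ee_rot': array([0.0001, 0.973 , 0.2308, 0.    ]), 'contact_force': array([-0.9594,  0.0315, -0.3285]), 'moment': array([ 0.0446, -0.0139,  0.0103]), 'gripper_force': 0.0, 'width': 0.08513082197601246}
0.017
```

```bash
python3 - <<'E'
from h import *
b=get_image("top"); save(b,"t1.png",(200,130,480,280),2.85)
a=get_image("scene"); save(a,"s1.png",(230,130,430,300),3.5)
E
```

```text
(no output)
```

View pics/t1.png

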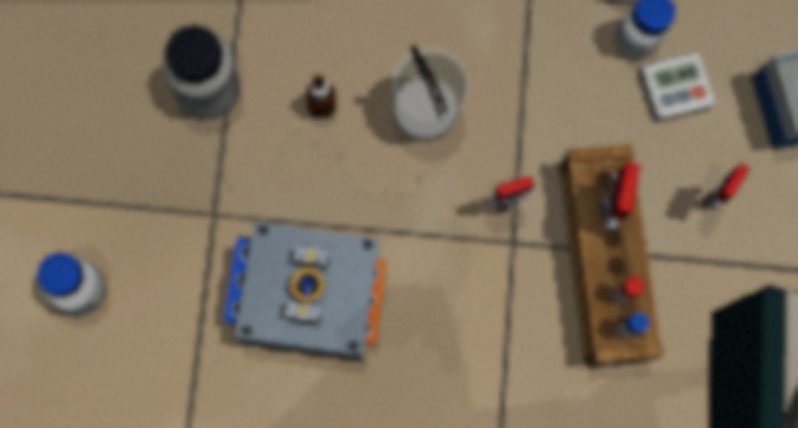

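View pics/s1.png

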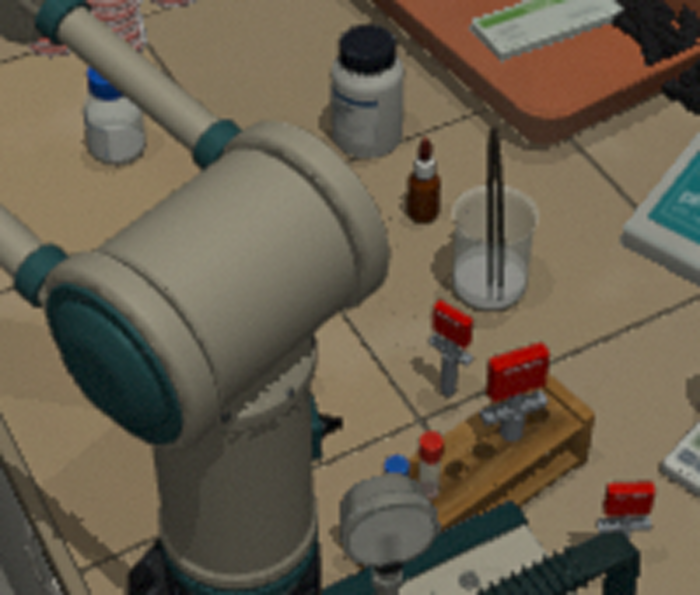

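In the top view, the dock is at about (308,230). The blue upper tray sticks out to the left, on the bottle side, and the orange lower tray to the right. There are three red handles: (381,196) small and standing free, (420,196) in the rack, and (458,194) small and standing free. The one in the rack is the largest, and the enlarged crop confirms it as the target.

```bash
python3 - <<'E'
from h import *
np.set_printoptions(precision=4,suppress=True)
b=get_image("top");a=get_image("scene")
c=lambda x,y:(200+x/2.85,130+y/2.85)
print("axes: right",onz(b,(330,200),0)-onz(b,(320,200),0),"down",onz(b,(320,210),0)-onz(b,(320,200),0))
P=[onz(b,c(*q),.068) for q in[(257,224),(378,241),(361,357),(236,342)]]
print("corners",*P,"mean",np.mean(P,0), [np.linalg.norm(P[i]-P[(i+1)%4]) for i in range(4)])
for i,j in((0,1),(3,2),(0,3),(1,2)):
    v=P[j]-P[i]; print(np.degrees(np.arctan2(v[1],v[0])))
cl=[onz(b,c(310,255),.097),onz(b,c(302,313),.097)]
v=cl[1]-cl[0];print("claws",*cl,np.mean(cl,0),np.degrees(np.arctan2(v[1],v[0])))
print("collar",onz(b,c(308,285),.088))
print("tray ends blue",onz(b,c(233,280),.054),"orange",onz(b,c(380,303),.038))
g=place_of("pin_grip",b)[0]["point"]
print("pin",onz(b,g,.130), "tip pred pix",g)
print("hTop ends",onz(b,c(631,166),.15),onz(b,c(623,212),.15))
for p in [(565,155),(631,147),(661,353),(592,362)]: print("rack",onz(b,c(*p),.064))
for p in place_of("pin_grip",a): 
    o=np.array(a["position"]);d=ray(a,p["point"]);print("scene pin",onz(a,p["point"],.13))
for n,p in(("bottle",(65,280)),):print(n,onz(b,(224.6,231.4),0))
for q in[(629,288),(637,323)]:print("tube",onz(b,c(*q),.118))
for n,p in(("jar",(271.2,157.9)),("beak",(351.4,171.6)),("drop",(311.6,167.1))):print(n,onz(b,p,0))
for q in[(515,187),(735,182)]:print("fake",onz(b,c(*q),.1))
E
```

```text
axes: right [ 0.0028 -0.0285  0.    ] down [-0.029  -0.0028  0.    ]
corners [0.5235 0.0296 0.068 ] [ 0.5182 -0.0856  0.068 ] [ 0.4084 -0.0798  0.068 ] [0.4111 0.0365 0.068 ] mean [ 0.4653 -0.0248  0.068 ] [np.float64(0.11527330152487976), np.float64(0.10996083017234733), np.float64(0.11625493357619612), np.float64(0.11263202040866434)]
-92.61715581839184
-91.30586376049564
176.4879521404202
176.96186869663714
claws [ 0.4937 -0.0245  0.097 ] [ 0.44   -0.0227  0.097 ] [ 0.4668 -0.0236  0.097 ] 178.10876321902487
collar [ 0.4673 -0.0251  0.088 ]
tray ends blue [0.4704 0.0474 0.054 ] orange [ 0.4642 -0.0932  0.038 ]
pin [ 0.5943 -0.4038  0.13  ] tip pred pix [459.3, 192.8]
hTop ends [ 0.5914 -0.302   0.15  ] [ 0.549  -0.2968  0.15  ]
rack [ 0.6199 -0.2568  0.064 ]
rack [ 0.634  -0.3195  0.064 ]
rack [ 0.4392 -0.3559  0.064 ]
rack [ 0.4248 -0.2927  0.064 ]
scene pin [ 0.5704 -0.2328  0.13  ]
scene pin [ 0.5774 -0.286   0.13  ]
scene pin [ 0.5825 -0.4315  0.13  ]
bottle [0.4541 0.2119 0.    ]
tube [ 0.4877 -0.312   0.118 ]
tube [ 0.457  -0.3205  0.118 ]
jar [0.682  0.1077 0.    ]
beak [ 0.6631 -0.1292  0.    ]
drop [ 0.6655 -0.0128  0.    ]
fake [ 0.5748 -0.2067  0.1   ]
fake [ 0.5992 -0.4092  0.1   ]
```

View pics/t0.png

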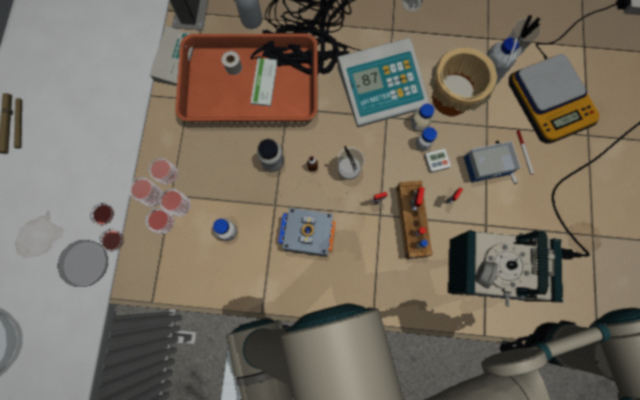

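View pics/s0.png

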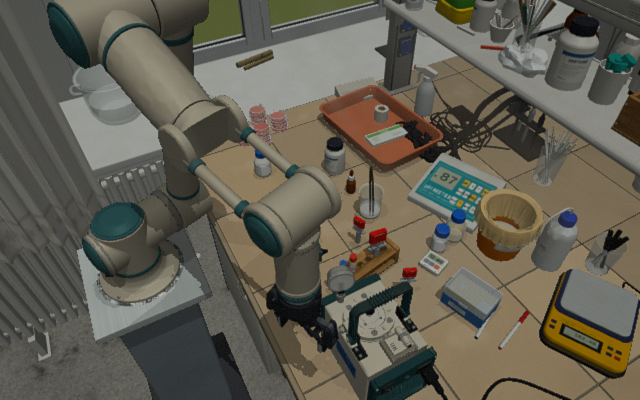

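Request:
apply_moves:
  deltas: [0, 0, 0, -35, 0, 0, 0, 0, -70, 0, 0, 0, 0, -100, 0, 0, 18, -36, -100, -7, 0, 36, -72, -100, -14, 0, 54, -108, -100, -21, 0, 72, -134, -100, -28, 0, 108, -150, -100, -35, 0, 144, -165, -100, -42, 0, 180, -180, -100, -49, 0, 216, -195, -100, -56, 0, 250, -208, -100, -61]

```text
clock: 2.8
position: [0.3889, -0.2137, 0.3268]
ee_rot: [0.001, 0.719, 0.695, 0.0]
contact_force: [-0.2, -0.1, -0.6]
width: 0.0003
gripper_force: 0.0
```

Request:
apply_moves:
  deltas: [0, 0, 0, 0, 0, 0, 0, 0, 0, 0]

```text
clock: 2.97
position: [0.3891, -0.2142, 0.3265]
ee_rot: [0.0, 0.72, 0.694, -0.0]
contact_force: [0.0, -0.9, -0.8]
width: 0.0003
gripper_force: 0.0
```

Request:
apply_moves:
  deltas: [0, 33, 35, 40, 0, 0, 65, 71, 80, 0, 0, 65, 71, 80, 0, 0, 65, 71, 80, 0]

```text
clock: 3.3
position: [0.4618, -0.1506, 0.2414]
ee_rot: [-0.004, 0.721, 0.693, -0.0]
contact_force: [-0.3, 0.5, -0.0]
width: 0.0002
gripper_force: 0.0
```

```bash
python3 - <<'E'
from h import *
np.set_printoptions(precision=4,suppress=True)
w=get_image("wrist");a=get_image("scene");save(w,"w1.png");save(a,"s2.png",(200,120,440,300),3.3)
print(w["K"],w["position"],w["orientation"],get_state()["position"])
for im,f in((w,True),(a,False)):
  for q,z in(("dock",0),("dock_mouth",.068),("claw_notch",.09),("pin_grip",.13),("tube_rack",0),("reagent_bottle",0)):
    print(q,[(np.round(d["point"],1).tolist(),round(d["score"],2),onz(im,d["point"],z,f)[:2]) for d in place_of(q,im)[:3]])
E
```

```text
[[309.7069   0.     320.2   ]
 [  0.     309.7069 203.7211]
 [  0.       0.       1.    ]] [ 0.4658 -0.0804  0.3899] [ 0.1371  0.9904 -0.0185 -0.0058] [ 0.461  -0.154   0.2452]
dock [([327.0, 74.8], 0.59, array([ 0.4738, -0.0253]))]
dock_mouth [([326.0, 60.1], 0.72, array([ 0.472 , -0.0192]))]
claw_notch [([351.2, 61.6], 0.61, array([ 0.4955, -0.0254]))]
pin_grip [([428.9, 237.0], 0.59, array([ 0.5623, -0.1899]))]
tube_rack [([374.6, 280.4], 0.6, array([ 0.5336, -0.3089])), ([325.2, 75.3], 0.41, array([ 0.4716, -0.0259]))]
reagent_bottle []
dock [([296.0, 214.9], 0.95, array([ 0.4691, -0.0217]))]
dock_mouth [([294.3, 198.8], 0.57, array([ 0.469 , -0.0181]))]
claw_notch [([302.3, 188.5], 0.9, array([ 0.5002, -0.0108]))]
pin_grip [([374.0, 232.4], 0.91, array([ 0.5752, -0.2836])), ([408.9, 273.8], 0.47, array([ 0.5789, -0.4332]))]
tube_rack [([362.3, 273.6], 0.82, array([ 0.5343, -0.3043]))]
reagent_bottle [([260.8, 172.3], 0.94, array([0.4492, 0.2096]))]
```

View pics/w1.png

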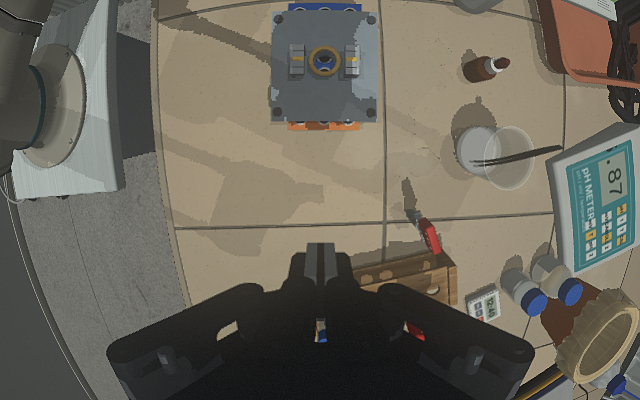

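Request:
apply_moves:
  deltas: [0, 0, 0, 40, 0, 0, 0, 0, 80, 0, 0, 0, 0, 120, 0, 0, 0, 0, 160, 0, 0, 0, 0, 200, 0, 0, 0, 0, 200, 0, 0, 15, 0, 200, 0, 0, 30, 0, 200, 0, 0, 38, 0, 200, 0, 0, 44, 0, 200, 0, 0, 50, 0, 200, 0, 0, 50, 0, 200, 0]

```text
clock: 5.0
position: [0.4643, -0.103, 0.0474]
ee_rot: [0.001, 0.721, 0.693, 0.0]
contact_force: [0.9, -0.2, 0.2]
width: -0.0001
gripper_force: 0.0
```

```bash
python3 - <<'E'
from h import *
np.set_printoptions(precision=4,suppress=True)
# from saved w1 calibration
w=dict(K=[[309.7069,0,320.2],[0,309.7069,203.7211],[0,0,1]],position=[0.4658,-0.0804,0.3899],orientation=[0.1371,0.9904,-0.0185,-0.0058])
im=cv2.imread("pics/w1.png"); cv2.imwrite("pics/w1c.png",cv2.resize(im[0:140,250:400],None,fx=4,fy=4,interpolation=cv2.INTER_CUBIC))
for p,z in(((324,61),.088),((297,60),.097),((351,60),.097),((273,11),.068),((376,11),.068),((379,122),.068),((271,121),.068),((323,130),.038),((318,4),.054)): print(p,onz(w,p,z,True))
E
```

```text
(324, 61) [ 0.4697 -0.0238  0.088 ]
(297, 60) [ 0.4445 -0.0233  0.097 ]
(351, 60) [ 0.4947 -0.0251  0.097 ]
(273, 11) [0.419  0.0397 0.068 ]
(376, 11) [0.5266 0.0359 0.068 ]
(379, 122) [ 0.5246 -0.0853  0.068 ]
(271, 121) [ 0.4127 -0.0803  0.068 ]
(323, 130) [ 0.4662 -0.0935  0.038 ]
(318, 4) [0.4662 0.0498 0.054 ]
```

View pics/w1c.png

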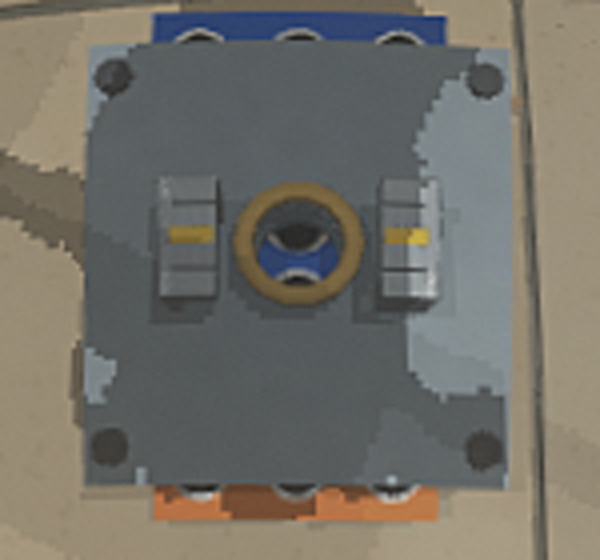

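Request:
apply_moves:
  deltas: [0, 2, 0, 1, 0, 0, 4, 0, 1, 0, 0, 6, 0, 1, 0, 0, 6, 0, 1, 0]

```text
clock: 5.33
position: [0.4639, -0.0975, 0.0454]
ee_rot: [-0.0, 0.721, 0.693, -0.0]
contact_force: [0.5, -0.6, 0.8]
width: 0.0003
gripper_force: 0.0
```

Request:
apply_moves:
  deltas: [0, 1, 0, 0, 0, 0, 2, 0, 0, 0, 0, 3, 0, 0, 0, 0, 3, 0, 0, 0]

```text
clock: 5.67
position: [0.4642, -0.0946, 0.0454]
ee_rot: [0.0, 0.721, 0.693, -0.0]
contact_force: [0.2, 0.9, 0.5]
width: -0.0002
gripper_force: 0.0
```

Request:
apply_moves:
  deltas: [0, 1, 0, 0, 0, 0, 2, 0, 0, 0, 0, 3, 0, 0, 0, 0, 4, 0, 0, 0]

```text
clock: 6.0
position: [0.4643, -0.0945, 0.0455]
ee_rot: [0.003, 0.72, 0.694, -0.003]
contact_force: [-3.8, -15.7, -2.0]
width: 0.0003
gripper_force: 8.2
```

```bash
python3 - <<'E'
from h import *
w=get_image("wrist");save(w,"w2.png",(220,0,420,300),2);print(get_state()["contact_force"])
E
```

```text
[ -2.03411292 -13.91496789  -2.61542109]
```

View pics/w2.png

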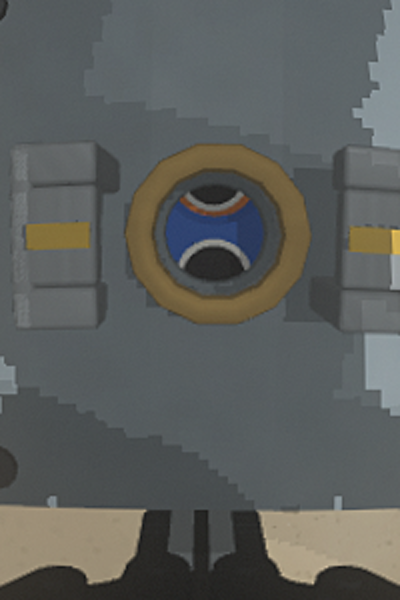

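Request:
apply_moves:
  deltas: [0, -15, 0, 0, 0, 0, -30, 0, 0, 0, 0, -30, 0, -40, 0, 0, -30, 0, -80, 0, 0, -30, 0, -120, 0, 0, 10, 2, -150, 0, 0, 50, 4, -150, 0, 0, 90, 4, -150, 0, 0, 130, 4, -150, 0, 0, 165, 4, -150, 0, 0, 178, 4, -150, 0, 0, 178, 4, -150, 0]

```text
clock: 7.05
position: [0.4751, 0.0905, 0.1954]
ee_rot: [-0.001, 0.72, 0.694, 0.001]
contact_force: [0.5, -0.4, -1.3]
width: 0.0004
gripper_force: 0.0
```

Request:
apply_moves:
  deltas: [0, 0, 0, 40, 0, 0, 0, 0, 80, 0, 0, 0, 0, 115, 0, 0, 0, 0, 133, 0, 0, 0, 0, 133, 0, 0, -10, 0, 133, 0, 0, -18, 0, 133, 0, 0, -25, 0, 133, 0, 0, -30, 0, 133, 0, 0, -33, 0, 133, 0, 0, -35, 0, 133, 0]

```text
clock: 7.97
position: [0.4747, 0.0513, 0.0633]
ee_rot: [0.001, 0.722, 0.692, 0.001]
contact_force: [0.3, 0.4, -0.1]
width: 0.0004
gripper_force: 0.0
```

Request:
apply_moves:
  deltas: [0, -2, 0, 0, 0, 0, -4, 0, 0, 0, 0, -5, 0, 0, 0, 0, -6, 0, 0, 0, 0, -6, 0, 0, 0]

```text
clock: 8.38
position: [0.4738, 0.0461, 0.0623]
ee_rot: [-0.0, 0.721, 0.693, -0.0]
contact_force: [0.8, 0.5, 0.5]
width: -0.0002
gripper_force: 0.0
```

Request:
apply_moves:
  deltas: [0, -1, 0, 0, 0, 0, -2, 0, 0, 0, 0, -2, 0, 0, 0, 0, -3, 0, 0, 0]

```text
clock: 8.72
position: [0.4738, 0.0443, 0.0624]
ee_rot: [-0.001, 0.722, 0.692, 0.001]
contact_force: [0.1, 7.1, 1.4]
width: -0.0001
gripper_force: 3.1
```

Request:
apply_moves:
  deltas: [0, -1, 0, 0, 0, 0, -2, 0, 0, 0, 0, -2, 0, 0, 0]

```text
clock: 8.97
position: [0.4739, 0.0422, 0.0631]
ee_rot: [-0.0, 0.721, 0.692, 0.001]
contact_force: [-0.3, 3.6, 4.8]
width: 0.0002
gripper_force: 2.5
```

Request:
apply_moves:
  deltas: [0, -1, 0, 0, 0, 0, -2, 0, 0, 0, 0, -3, 0, 0, 0, 0, -3, 0, 0, 0]

```text
clock: 9.3
position: [0.4742, 0.0386, 0.0631]
ee_rot: [0.0, 0.721, 0.693, 0.001]
contact_force: [-0.5, 3.7, 6.5]
width: -0.0003
gripper_force: 2.7
```

```bash
python3 - <<'E'
from h import *
w=get_image("wrist");save(w,"w3.png",(170,0,470,400),1.5);s=get_state();print(s["contact_force"],s["position"])
for q in("dock_mouth",):print([(d["point"],d["score"],onz(w,d["point"],.068,True)) for d in place_of(q,w)])
E
```

```text
[-0.0170379   3.74844705  5.9499281 ] [0.47420369 0.03854451 0.06312289]
[([316.3, 348.2], 0.81, array([ 0.4697407 , -0.02280085,  0.068     ]))]
```

View pics/w3.png

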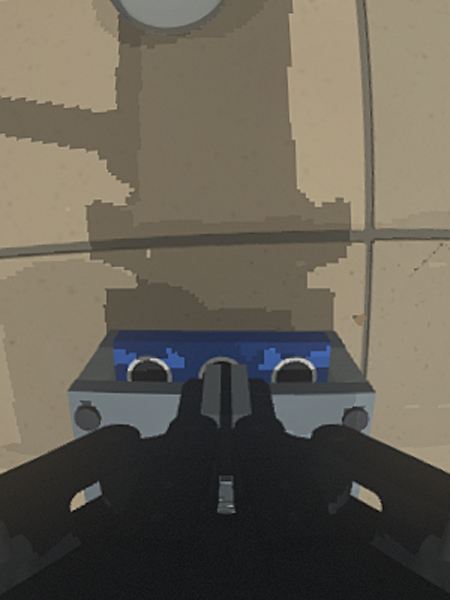

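```bash
python3 - <<'E'
from h import *
np.set_printoptions(precision=4,suppress=True)
w=get_image("wrist");c=lambda x,y:(170+x/1.5,y/1.5)
for n,p,z in(("blue end L",(115,331),.054),("blue end R",(330,331),.054),("plate L",(68,393),.068),("plate R",(375,393),.068),("hole L",(150,370),.054),("hole R",(295,370),.054),("endL low",(115,331),.042)):print(n,onz(w,c(*p),z,True))
print("tip px",(proj(w,[.4742,.0386,.046],True)-[170,0])*1.5, w["position"])
E
```

```text
blue end L [0.435  0.0563 0.054 ]
blue end R [0.5134 0.0532 0.054 ]
plate L [0.4181 0.0381 0.068 ]
plate R [0.5279 0.0338 0.068 ]
hole L [0.4466 0.0405 0.054 ]
hole R [0.5005 0.0384 0.054 ]
endL low [0.4317 0.0523 0.042 ]
tip px [224.3185 364.0283] [0.4772 0.1096 0.2113]
```

Request:
apply_moves:
  deltas: [0, 0, 0, -40, 0, 0, 0, 0, -80, 0, 0, 0, 0, -120, 0, 0, 0, 0, -160, 0, 0, 0, 0, -180, 0, 0, 0, 0, -180, 0]

```text
clock: 9.95
position: [0.4767, 0.0374, 0.2478]
ee_rot: [0.005, 0.721, 0.693, 0.003]
contact_force: [0.8, 0.4, -0.3]
width: 0.0001
gripper_force: 0.0
```

```bash
cat > seg.py <<'E'
from h import *
np.set_printoptions(precision=4,suppress=True)
def masks(f):
    h=cv2.cvtColor(f,cv2.COLOR_BGR2HSV)
    return {"blue":cv2.inRange(h,(105,120,40),(130,255,255)),"orange":cv2.inRange(h,(5,140,70),(15,255,255))}
def report(f,im,fish,C=(.470,-.0245)):
    for n,m in masks(f).items():
        z={"blue":.054,"orange":.038}[n]
        ys,xs=np.nonzero(m); P=np.array([onz(im,(x,y),z,fish) for x,y in zip(xs,ys)])
        if len(P)==0: print(n,0);continue
        k=(abs(P[:,0]-C[0])<.06)&(abs(P[:,1]-C[1])<.13)&(abs(P[:,1]-C[1])>.03); P=P[k]
        print(n,k.sum(), P.min(0)[:2] if len(P) else "",P.max(0)[:2] if len(P) else "", np.percentile(P[:,1],[5,50,95]) if len(P) else "")
if __name__=="__main__":
    b=get_image("top"); w=get_image("wrist")
    f0=cv2.imread("pics/t0.png");print("t0");report(f0,b,False)
    print("top");report(np.ascontiguousarray(b["frame"][:,:,::-1]),b,False)
    w1=dict(K=w["K"],position=[0.4658,-0.0804,0.3899],orientation=[0.1371,0.9904,-0.0185,-0.0058])
    print("w1");report(cv2.imread("pics/w1.png"),w1,True)
    print("wrist now",w["position"]);report(np.ascontiguousarray(w["frame"][:,:,::-1]),w,True)
    save(w,"w4.png",(170,100,470,400),2)
E
python3 seg.py
```

```text
t0
blue 108 [0.4327 0.0397] [0.5103 0.0523] [0.0403 0.0463 0.0511]
orange 77 [ 0.4261 -0.094 ] [ 0.5037 -0.0844] [-0.093  -0.0895 -0.0851]
top
blue 15 [0.4333 0.0399] [0.4882 0.0454] [0.0399 0.0424 0.0453]
orange 74 [ 0.4261 -0.0937] [ 0.5037 -0.0844] [-0.0928 -0.0895 -0.085 ]
w1
blue 395 [0.4346 0.0417] [0.512  0.0524] [0.0431 0.0479 0.0514]
orange 364 [ 0.4279 -0.0935] [ 0.506  -0.0827] [-0.093  -0.0895 -0.085 ]
wrist now [0.4773 0.1089 0.3928]
blue 542 [0.4339 0.0357] [0.5123 0.0525] [0.039  0.0471 0.0513]
orange 0
```

```bash
python3 - <<'E'
from h import *
np.set_printoptions(precision=4,suppress=True)
w=get_image("wrist");st=get_state()
# camera pose relative to TCP
Rt=rot(st["ee_rot"]);Rc=rot(w["orientation"]);print("cam in tool",Rt.T@(np.array(w["position"])-st["position"]))
K=np.array(w["K"])
def toolray(px):
    d=Rt.T@ray(w,px,True);return d
o=Rt.T@(np.array(w["position"])-st["position"])
for px in [(170+225/1.5,362/1.5),(319,243)]:
    d=toolray(px)
    for xx in(0,.006,.0095,.011): 
        t=(xx-o[0])/d[0]; print(px,"toolx",xx,"-> tool",o+d*t)
f=np.array(w["frame"]); print(f[225:275:2,320].tolist()); print(f[250,290:350:3].tolist())
E
```

```text
cam in tool [ 0.0711  0.0007 -0.1494]
(320.0, 241.33333333333334) toolx 0 -> tool [0.     0.0012 0.0176]
(320.0, 241.33333333333334) toolx 0.006 -> tool [0.006  0.0011 0.0035]
(320.0, 241.33333333333334) toolx 0.0095 -> tool [ 0.0095  0.0011 -0.0047]
(320.0, 241.33333333333334) toolx 0.011 -> tool [ 0.011   0.0011 -0.0082]
(319, 243) toolx 0 -> tool [0.     0.0006 0.0152]
(319, 243) toolx 0.006 -> tool [0.006  0.0006 0.0013]
(319, 243) toolx 0.0095 -> tool [ 0.0095  0.0006 -0.0068]
(319, 243) toolx 0.011 -> tool [ 0.011   0.0006 -0.0103]
[[75, 80, 81], [79, 81, 81], [78, 78, 72], [180, 151, 94], [174, 146, 89], [81, 86, 89], [47, 48, 48], [48, 49, 49], [47, 49, 46], [49, 50, 49], [47, 46, 47], [48, 48, 47], [47, 49, 47], [48, 47, 46], [48, 48, 46], [46, 46, 44], [46, 47, 44], [45, 45, 43], [46, 47, 44], [44, 45, 43], [45, 45, 43], [44, 43, 41], [42, 42, 40], [42, 42, 40], [42, 42, 41]]
[[163, 169, 172], [159, 165, 171], [165, 169, 173], [184, 191, 189], [142, 154, 158], [141, 152, 157], [72, 73, 74], [70, 72, 71], [71, 75, 74], [51, 52, 50], [44, 46, 44], [46, 46, 44], [71, 73, 73], [71, 73, 72], [71, 74, 72], [105, 112, 116], [168, 173, 174], [168, 173, 176], [164, 169, 173], [149, 154, 155]]
```

View pics/w4.png

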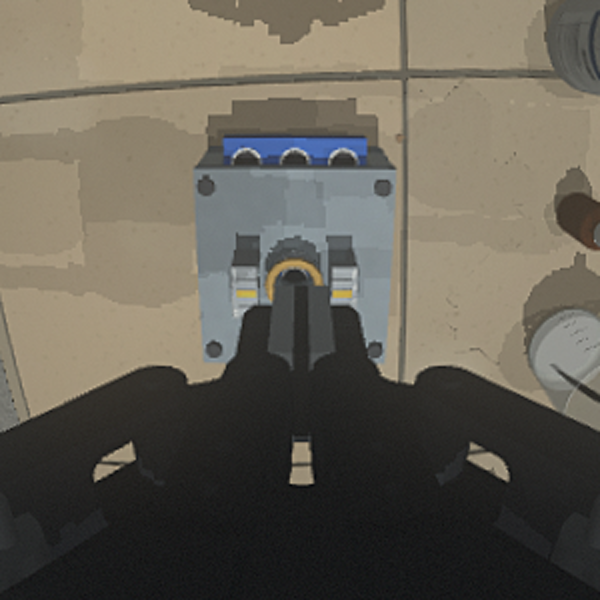

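Request:
apply_moves:
  deltas: [0, 30, -4, 0, 0, 0, 55, -4, 0, 0, 0, 55, -4, 40, 0, 0, 55, -4, 80, 0, 0, 55, -4, 120, 0, 0, 55, -4, 160, 0, 0, 55, -4, 190, 0, 0, 55, -4, 205, 0, 0, 55, -4, 210, 0, 0, 55, -4, 214, 0, 0, 55, -4, 218, 0, 0, 55, -4, 220, 0]

```text
clock: 11.1
position: [0.4722, 0.0932, 0.0225]
ee_rot: [0.0, 0.721, 0.693, 0.0]
contact_force: [0.3, 0.1, -0.2]
width: 0.0
gripper_force: 0.0
```

Request:
apply_moves:
  deltas: [0, 0, 0, 2, 0, 0, 0, 0, 4, 0, 0, 0, 0, 4, 0]

```text
clock: 11.35
position: [0.472, 0.0932, 0.0188]
ee_rot: [0.0, 0.721, 0.693, 0.0]
contact_force: [1.0, 0.1, -0.3]
width: -0.0002
gripper_force: 0.0
```

Request:
apply_moves:
  deltas: [0, 0, 0, 1.5, 0, 0, 0, 0, 3, 0, 0, 0, 0, 4, 0, 0, 0, 0, 4, 0]

```text
clock: 11.68
position: [0.4716, 0.0932, 0.0143]
ee_rot: [-0.0, 0.721, 0.693, -0.0]
contact_force: [0.1, -0.3, 0.7]
width: 0.0002
gripper_force: 0.0
```

Request:
apply_moves:
  deltas: [0, 0, 0, 2, 0, 0, 0, 0, 4, 0, 0, 0, 0, 6, 0, 0, 0, 0, 6, 0]

```text
clock: 12.02
position: [0.4714, 0.0932, 0.0079]
ee_rot: [-0.0, 0.721, 0.693, -0.0]
contact_force: [-0.8, -0.6, -0.4]
width: 0.0001
gripper_force: 0.0
```

Request:
apply_moves:
  deltas: [0, 0, 0, 2, 0, 0, 0, 0, 4, 0, 0, 0, 0, 5, 0, 0, 0, 0, 5, 0]

```text
clock: 12.35
position: [0.4715, 0.0932, 0.0031]
ee_rot: [-0.0, 0.721, 0.693, -0.0]
contact_force: [-0.1, -0.2, -0.2]
width: 0.0001
gripper_force: 0.0
```

Request:
apply_moves:
  deltas: [0, 0, 0, 2, 0, 0, 0, 0, 4, 0, 0, 0, 0, 5, 0, 0, 0, 0, 5, 0]

```text
clock: 12.68
position: [0.4715, 0.0932, -0.0019]
ee_rot: [-0.0, 0.721, 0.693, -0.0]
contact_force: [0.1, 0.5, 0.3]
width: -0.0002
gripper_force: 0.0
```

Request:
apply_moves:
  deltas: [0, 0, 0, 1, 0, 0, 0, 0, 2, 0, 0, 0, 0, 3, 0, 0, 0, 0, 3, 0]

```text
clock: 13.02
position: [0.4717, 0.0932, -0.0048]
ee_rot: [0.0, 0.721, 0.693, -0.0]
contact_force: [-0.3, 0.0, 1.0]
width: -0.0001
gripper_force: 0.0
```

Request:
apply_moves:
  deltas: [0, 0, 0, 1, 0, 0, 0, 0, 2, 0, 0, 0, 0, 3, 0, 0, 0, 0, 3, 0]

```text
clock: 13.35
position: [0.4719, 0.0932, -0.0049]
ee_rot: [0.0, 0.721, 0.693, 0.0]
contact_force: [-5.9, -1.1, 25.5]
width: 0.0001
gripper_force: 12.9
```

Request:
apply_moves:
  deltas: [0, 0, 0, -25, 0, 0, 0, 0, -50, 0, 0, 0, 0, -50, 0, 0, -12, 0, -50, 0, 0, -22, 0, -50, 0, 0, -30, 0, -50, 0, 0, -36, 0, -50, 0, 0, -40, 0, -50, 0, 0, -44, 0, -50, 0, 0, -47, 0, -50, 0, 0, -47, 0, -50, 0]

```text
clock: 14.27
position: [0.4694, 0.0474, 0.042]
ee_rot: [-0.001, 0.722, 0.692, 0.001]
contact_force: [-1.1, 6.8, -0.7]
width: 0.0003
gripper_force: 3.4
```

Request:
apply_moves:
  deltas: [0, -1, 0, 0, 0, 0, -2, 0, 0, 0, 0, -3, 0, 0, 0, 0, -4, 0, 0, 0, 0, -4, 0, 0, 0]

```text
clock: 14.68
position: [0.4694, 0.0474, 0.0421]
ee_rot: [-0.004, 0.723, 0.691, 0.003]
contact_force: [0.1, 20.3, 0.4]
width: -0.0002
gripper_force: 10.2
```

Request:
apply_moves:
  deltas: [0, 15, 0, 0, 0, 0, 30, 0, 0, 0, 0, 30, 0, -40, 0, 0, 30, 0, -80, 0, 0, 30, 0, -120, 0, 0, -10, 2, -155, 0, 0, -50, 4, -155, 0, 0, -90, 4, -155, 0, 0, -130, 4, -155, 0, 0, -165, 4, -155, 0, 0, -190, 4, -155, 0, 0, -190, 4, -155, 0]

```text
clock: 15.68
position: [0.4661, -0.1533, 0.1972]
ee_rot: [0.002, 0.723, 0.691, -0.001]
contact_force: [0.3, -0.6, -0.3]
width: 0.0004
gripper_force: 0.0
```

Request:
apply_moves:
  deltas: [0, 0, 0, 40, 0, 0, 0, 0, 80, 0, 0, 0, 0, 120, 0, 0, 0, 0, 155, 0, 0, 0, 0, 171, 0, 0, 0, 0, 171, 0, 0, 15, 0, 171, 0, 0, 25, 0, 171, 0, 0, 34, 0, 171, 0, 0, 41, 0, 171, 0, 0, 46, 0, 171, 0, 0, 49, 0, 171, 0]

```text
clock: 16.68
position: [0.4687, -0.0988, 0.0273]
ee_rot: [0.001, 0.721, 0.693, 0.0]
contact_force: [0.0, -2.7, 2.1]
width: 0.0002
gripper_force: 1.4
```

Request:
apply_moves:
  deltas: [0, 1, 0, 0, 0, 0, 2, 0, 0, 0, 0, 3, 0, 0, 0, 0, 4, 0, 0, 0, 0, 4, 0, 0, 0]

```text
clock: 17.1
position: [0.4687, -0.0951, 0.0265]
ee_rot: [0.001, 0.721, 0.693, 0.0]
contact_force: [1.0, -3.4, 1.6]
width: -0.0001
gripper_force: 1.1
```

Request:
apply_moves:
  deltas: [0, 1, 0, 0, 0, 0, 2, 0, 0, 0, 0, 3, 0, 0, 0, 0, 3, 0, 0, 0]

```text
clock: 17.43
position: [0.4687, -0.0948, 0.0266]
ee_rot: [0.002, 0.72, 0.694, -0.002]
contact_force: [-1.3, -12.5, 0.6]
width: -0.0
gripper_force: 6.3
```

Request:
apply_moves:
  deltas: [0, -15, 0, 0, 0, 0, -30, 0, 0, 0, 0, -30, 0, -40, 0, 0, -30, 0, -80, 0, 0, -30, 0, -120, 0, 0, -30, 0, -160, 0, 0, -35, 0, -200, 0, 0, -55, 0, -215, 0, 0, -55, 0, -215, 0, 0, -55, 0, -215, 0]

```text
clock: 18.27
position: [0.4658, -0.1464, 0.2415]
ee_rot: [-0.0, 0.722, 0.692, 0.001]
contact_force: [-0.4, -0.4, 0.3]
width: -0.0001
gripper_force: 0.0
```

```bash
python3 - <<'E'
from seg import *
b=get_image("top"); w=get_image("wrist"); a=get_image("scene")
print("top");report(np.ascontiguousarray(b["frame"][:,:,::-1]),b,False)
print("wrist");report(np.ascontiguousarray(w["frame"][:,:,::-1]),w,True)
def hsv(im):return cv2.cvtColor(np.ascontiguousarray(im["frame"]),cv2.COLOR_RGB2HSV)
for n,im,f in(("wrist",w,True),("top",b,False)):
    m=cv2.inRange(hsv(im),(14,90,60),(28,255,255)); ys,xs=np.nonzero(m)
    P=np.array([onz(im,(x,y),.088,f) for x,y in zip(xs,ys)]);k=np.hypot(P[:,0]-.470,P[:,1]+.024)<.019;P=P[k]
    print(n,"collar",len(P),(P.min(0)+P.max(0))/2,P.max(0)-P.min(0))
    m=cv2.inRange(hsv(im),(0,150,80),(5,255,255))|cv2.inRange(hsv(im),(174,150,80),(180,255,255))
    ys,xs=np.nonzero(m)
    P=np.array([onz(im,(x,y),.150,f) for x,y in zip(xs,ys)]);k=np.hypot(P[:,0]-.572,P[:,1]+.298)<.04;P=P[k][:,:2]
    if len(P)>5:
        r=cv2.minAreaRect((P*1e4).astype(np.float32));print(n,"handle",len(P),np.array(r[0])/1e4,np.array(r[1])/1e4,r[2])
st=get_state();print(st["position"],st["qpos"])
for q,z in(("pin_grip",.13),("pin_tip",.014)):
  for n,im,f in(("w",w,True),("a",a,False),("b",b,False)):
    print(n,q,[(round(d["score"],2),onz(im,d["point"],z,f)[:2]) for d in place_of(q,im)])
f=np.array(w["frame"])[:,:,::-1]; s=np.array(a["frame"])[:,:,::-1]
x,y=proj(w,[.47,-.024,.068],True).astype(int)
x2,y2=proj(a,[.57,-.298,.1]).astype(int)
A=cv2.resize(f[max(y-70,0):max(y-70,0)+140,x-70:x+70],(400,400),interpolation=cv2.INTER_CUBIC);B=cv2.resize(s[y2-50:y2+50,x2-50:x2+50],(400,400),interpolation=cv2.INTER_CUBIC)
cv2.imwrite("pics/pair.png",np.hstack([A,B]))
E
```

```text
top
blue 0   
orange 0   
wrist
blue 0   
orange 0   
wrist collar 376 [ 0.47   -0.0229  0.088 ] [0.0298 0.0293 0.    ]
wrist handle 9 [ 0.5643 -0.2917] [0.0021 0.0051] 53.633541107177734
top collar 22 [ 0.4731 -0.0161  0.088 ] [0.0199 0.0145 0.    ]
[ 0.4646 -0.1453  0.2392] [-0.4468  0.1376  1.656   0.0009  1.3532 -0.4068]
w pin_grip [(0.64, array([ 0.5625, -0.1845])), (0.54, array([ 0.5732, -0.2979]))]
a pin_grip [(0.62, array([ 0.5815, -0.426 ])), (0.56, array([ 0.5717, -0.2943])), (0.54, array([ 0.5688, -0.2282]))]
b pin_grip [(0.63, array([ 0.6003, -0.4026])), (0.23, array([ 0.6253, -0.1221]))]
w pin_tip [(0.73, array([ 0.5757, -0.2028]))]
a pin_tip [(0.55, array([ 0.5767, -0.2043]))]
b pin_tip [(0.6, array([ 0.5936, -0.4004]))]
```

View pics/pair.png

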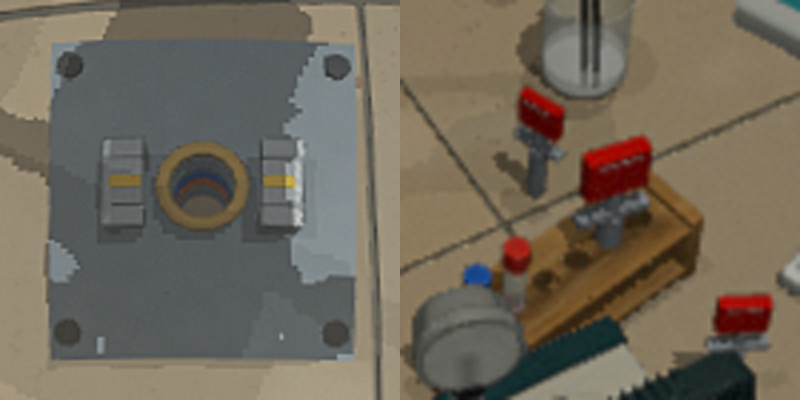

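Request:
apply_moves:
  deltas: [50, -15, 10, 0, 7, 50, -30, 20, 0, 14, 50, -45, 33, 0, 21, 50, -60, 45, 0, 28, 50, -75, 57, 0, 35, 50, -90, 68, 0, 42, 50, -105, 80, 0, 49, 50, -120, 91, 0, 56, 50, -135, 103, 0, 63, 50, -148, 113, 0, 70, 50, -148, 113, 0, 77, 50, -148, 113, 0, 84]

```text
clock: 19.72
position: [0.5735, -0.3, 0.2404]
ee_rot: [-0.0, 1.0, 0.029, -0.0]
contact_force: [-0.1, 0.3, 0.5]
width: 0.0498
gripper_force: 0.0
```

Request:
apply_moves:
  deltas: [50, 0, 0, 0, 7, 50, 0, 0, 10, 10.5, 50, 0, 0, 20, 10.5, 50, 0, 0, 20, 10.5, 50, 0, 0, 20, 10.5]

```text
clock: 20.13
position: [0.5725, -0.2987, 0.2202]
ee_rot: [-0.001, 0.998, -0.059, -0.001]
contact_force: [-0.7, -0.7, 0.0]
width: 0.0503
gripper_force: 0.0
```

```bash
cat > pin.py <<'E'
from h import *
np.set_printoptions(precision=4,suppress=True)
def handle(im,f,z=.15,c=(.572,-.298)):
    h=cv2.cvtColor(np.ascontiguousarray(im["frame"]),cv2.COLOR_RGB2HSV)
    m=cv2.inRange(h,(0,140,50),(6,255,255))|cv2.inRange(h,(172,140,50),(180,255,255))
    n,l,s,ce=cv2.connectedComponentsWithStats(m)
    for i in range(1,n):
        if s[i,4]<30: continue
        P=onz(im,ce[i],.13,f)
        if np.hypot(P[0]-c[0],P[1]-c[1])<.045:
            v=np.array(h)[l==i][:,2]; ys,xs=np.nonzero(l==i)
            Q=np.array([onz(im,(x,y),z,f)[:2] for x,y in zip(xs,ys)])
            r=cv2.minAreaRect((Q*1e4).astype(np.float32)); print(s[i],"centroid@.13",P,"rect",np.round(cv2.boxPoints(r)/1e4,4).tolist(),r[1],r[2])
            # bright top face
            t=np.percentile(v,60)
E
python3 - <<'E'
from pin import *
w=get_image("wrist");a=get_image("scene");b=get_image("top");st=get_state();print(st["position"],st["ee_rot"],st["qpos"])
print("cam",w["position"])
for im,f in((w,1),(a,0),(b,0)):
    handle(im,f); print([(round(d["score"],2),onz(im,d["point"],.13,f)[:2]) for d in place_of("pin_grip",im)])
save(w,"w5.png")
E
```

```text
[ 0.5732 -0.2993  0.2218] [ 0.0002  0.9983 -0.059   0.0003] [-0.5887  0.3863  1.35   -0.      1.4046  1.1003]
cam [ 0.6432 -0.3066  0.3681]
[ 315  179   19   59 1016] centroid@.13 [ 0.5705 -0.3002  0.13  ] rect [[0.5526999831199646, -0.30469998717308044], [0.5972999930381775, -0.3100999891757965], [0.598800003528595, -0.2971999943256378], [0.5541999936103821, -0.29179999232292175]] (130.02322387695312, 449.4175720214844) 83.06210327148438
[(0.78, array([ 0.5889, -0.2241])), (0.78, array([ 0.6087, -0.3938]))]
[369 228  18  17 203] centroid@.13 [ 0.5768 -0.2979  0.13  ] rect [[0.5361999869346619, -0.3271999955177307], [0.5942000150680542, -0.3330000042915344], [0.5979999899864197, -0.2953000068664551], [0.5400000214576721, -0.28949999809265137]] (379.3809814453125, 583.0989990234375) 84.3001480102539
[(0.83, array([ 0.5777, -0.2892])), (0.71, array([ 0.584 , -0.4286])), (0.66, array([ 0.5633, -0.2378]))]
[417 187   7  12  65] centroid@.13 [ 0.5877 -0.3035  0.13  ] rect [[0.5655999779701233, -0.2919999957084656], [0.5662999749183655, -0.30709999799728394], [0.5950999855995178, -0.3059000074863434], [0.5943999886512756, -0.2906999886035919]] (288.6114196777344, 151.47987365722656) 2.4910898208618164
[(0.64, array([ 0.4518, -0.0244])), (0.45, array([ 0.5588, -0.2009])), (0.45, array([ 0.5962, -0.3963])), (0.39, array([ 0.5833, -0.2991]))]
```

Request:
apply_moves:
  deltas: [50, -1, 1, 35, 0, 50, -1, 1, 70, 0, 50, -1, 1, 95, 0, 50, -1, 1, 113, 0, 50, -1, 1, 113, 0, 50, -1, 1, 113, 0, 10, -1, 1, 113, 0, 5, -1, 1, 113, 0, 5, -1, 1, 113, 0, 5, -1, 1, 113, 0, 5, -1, 1, 113, 0, 5, -1, 1, 113, 0]
  squeeze: 70

```text
clock: 21.43
position: [0.5729, -0.3008, 0.1105]
ee_rot: [0.001, 0.998, -0.059, 0.002]
contact_force: [0.2, -0.0, 5.3]
width: 0.0135
gripper_force: 68.6
```

Request:
apply_moves:
  deltas: [0, 0, 0, -20, 0, 0, 0, 0, -50, 0, 0, 0, 0, -90, 0, 0, 0, 0, -130, 0, 0, 0, 0, -130, 0, 0, 0, 0, -130, 0]
  squeeze: 70

```text
clock: 21.93
position: [0.5731, -0.3008, 0.2416]
ee_rot: [0.002, 0.998, -0.059, 0.003]
contact_force: [-0.9, 1.0, -2.5]
width: 0.0131
gripper_force: 69.6
```

```bash
python3 - <<'E'
from pin import *
w=get_image("wrist");a=get_image("scene");st=get_state();p=st["position"];print(p,st["ee_rot"],st["width"],st["contact_force"],st["qpos"])
Rt=rot(st["ee_rot"]);o=Rt.T@(np.array(w["position"])-p)
h=cv2.cvtColor(np.ascontiguousarray(w["frame"]),cv2.COLOR_RGB2HSV)
m=cv2.inRange(h,(0,120,35),(8,255,255))|cv2.inRange(h,(172,120,35),(180,255,255))
n,l,s,ce=cv2.connectedComponentsWithStats(m)
for i in range(1,n):
    if s[i,4]>60: print(s[i],ce[i])
for q in("pin_grip","pin_tip"):
    for im,f in((w,1),(a,0)): print(q,[(d["point"],round(d["score"],2)) for d in place_of(q,im)])
zc=p[2]+.022 # guess of handle centre height
for xo in(-.006,-.003,0,.003,.006):
    for lab,loc in(("hx+top",[.023+xo,0,-.020-.022]),("hx+bot",[.023+xo,0,.02-.022]),("cross+",[.026+xo,0,.038-.022+.0]),("foot",[xo,0,.116-.022])):
        print(xo,lab,proj(w,p+Rt@np.array(loc),True),end=" ")
    print()
print("scene foot/handle pred",proj(a,p+Rt@np.array([0,0,.094])),proj(a,p+Rt@np.array([0,0,-.022])))
# column profile along middle
f=np.array(w["frame"]); 
for y in range(150,250,4): print(y,f[y,312:330:4].tolist())
E
```

```text
[ 0.571  -0.2995  0.2372] [-0.0006  0.9982 -0.0594 -0.001 ] 0.013064961394456545 [-0.3564 -0.3152 -2.1527] [-0.5908  0.3781  1.3249 -0.0001  1.441   1.0989]
[378  49  12  11  62] [383.7419  54.0323]
[418 133  20  34 320] [427.8406 149.3906]
[211 182  36  28 347] [227.9683 196.147 ]
[ 303  212   35  120 3758] [320.2267 271.3502]
pin_grip [([231.1, 195.0], 0.82), ([317.2, 267.6], 0.68), ([424.1, 144.8], 0.66)]
pin_grip [([408.3, 271.2], 0.76), ([381.0, 199.3], 0.68), ([362.5, 223.1], 0.46)]
pin_tip [([321.5, 198.8], 0.88), ([400.8, 141.5], 0.69), ([247.8, 178.3], 0.56), ([331.0, 198.2], 0.39)]
pin_tip [([375.2, 231.4], 0.86), ([353.7, 243.4], 0.47)]
-0.006 hx+top [319.5414 261.0452] -0.006 hx+bot [319.4517 226.7843] -0.006 cross+ [319.4273 211.061 ] -0.006 foot [319.3421 213.4011] 
-0.003 hx+top [319.5442 254.2464] -0.003 hx+bot [319.4541 221.3142] -0.003 cross+ [319.4298 206.0115] -0.003 foot [319.3435 209.9675] 
0 hx+top [319.5473 247.3051] 0 hx+bot [319.4568 215.7769] 0 cross+ [319.4325 200.9138] 0 foot [319.3449 206.5107] 
0.003 hx+top [319.5507 240.224 ] 0.003 hx+bot [319.4596 210
[... 1569 characters left out ...]
144, 151, 151]]
214 [[86, 47, 41], [88, 50, 43], [88, 48, 40], [86, 48, 40], [90, 50, 44]]
218 [[86, 47, 40], [87, 47, 40], [88, 48, 40], [89, 49, 40], [89, 46, 40]]
222 [[87, 47, 40], [88, 47, 40], [89, 47, 41], [90, 49, 42], [91, 49, 42]]
226 [[90, 49, 42], [89, 49, 41], [90, 48, 41], [89, 47, 40], [90, 49, 42]]
230 [[90, 50, 44], [88, 45, 38], [88, 44, 37], [91, 47, 41], [91, 46, 39]]
234 [[89, 48, 39], [87, 45, 38], [91, 49, 42], [89, 46, 38], [91, 48, 41]]
238 [[95, 48, 42], [96, 48, 41], [96, 49, 41], [96, 47, 41], [98, 47, 42]]
242 [[152, 58, 52], [151, 57, 50], [150, 54, 47], [151, 55, 49], [152, 57, 50]]
246 [[156, 58, 53], [162, 58, 53], [162, 56, 51], [165, 60, 55], [140, 54, 49]]
```

```bash
python3 - <<'E'
from pin import *
from scipy.optimize import least_squares
w=get_image("wrist");st=get_state();p=st["position"];Rt=rot(st["ee_rot"])
f=lambda v:[proj(w,p+Rt@np.array([x+v[0],0,z-v[1]]),True)[1]-r for x,z,r in((.023,-.02,240.5),(.023,.02,212),(.026,.038,196.5))]
r=least_squares(f,[0,.02],x_scale=.01);print(r.x,r.fun)
for zo in(.018,.0195,.021):print(zo,least_squares(lambda v:f([v[0],zo]),[0],x_scale=.01).x)
E
```

```text
[-0.0021  0.0105] [ 0.1905 -0.7567  0.5627]
0.018 [0.0006]
0.0195 [0.0011]
0.021 [0.0016]
```

Request:
apply_moves:
  deltas: [0, -10, -20, 0, -7, 0, -20, -40, 0, -14, 0, -32, -62, 0, -21, 0, -44, -86, 0, -28, 0, -56, -110, 0, -35, 0, -68, -134, 0, -42, 0, -80, -158, 0, -49, 0, -92, -182, 0, -56, 0, -104, -204, 0, -63, 0, -116, -226, 0, -70, 0, -126, -246, 0, -77, 0, -134, -262, 0, -84]

```text
clock: 23.28
position: [0.4686, -0.0223, 0.2379]
ee_rot: [-0.001, 0.78, 0.626, -0.0]
contact_force: [-0.2, 0.3, -1.7]
width: 0.0136
gripper_force: 69.4
```

Request:
apply_moves:
  deltas: [0, 0, 0, 0, -7, 0, 0, 0, 0, -10.5, 0, 0, 0, 0, -10.5, 0, 0, 0, 0, -10.5, 0, 0, 0, 0, -10.5]

```text
clock: 23.7
position: [0.4698, -0.0241, 0.2381]
ee_rot: [-0.0, 0.722, 0.692, -0.0]
contact_force: [-0.4, 0.0, -2.4]
width: 0.0133
gripper_force: 69.5
```

```bash
python3 - <<'E'
from pin import *
w=get_image("wrist");a=get_image("scene");P=[]
for i in range(6): P.append(get_state()["position"])
st=get_state();print(st["position"],st["ee_rot"],st["contact_force"],st["width"])
v=rot(st["ee_rot"])[:,0];print("yaw",np.degrees(np.arctan2(v[1],v[0])))
h=cv2.cvtColor(np.ascontiguousarray(w["frame"]),cv2.COLOR_RGB2HSV)
m=cv2.inRange(h,(14,90,60),(28,255,255)); ys,xs=np.nonzero(m)
Q=np.array([onz(w,(x,y),.088,True) for x,y in zip(xs,ys)]);k=np.hypot(Q[:,0]-.470,Q[:,1]+.024)<.02;Q=Q[k]
print("collar",len(Q),(Q.min(0),Q.max(0)) if len(Q) else "")
for q,z in(("dock_mouth",.068),("pin_tip",.14),("claw_notch",.09)):
    for im,f in((w,1),(a,0)): print(q,[(round(d["score"],2),np.round(d["point"]),onz(im,d["point"],z,f)[:2]) for d in place_of(q,im)[:2]])
E
```

```text
[ 0.4699 -0.0242  0.2382] [-0.0001  0.7217  0.6922 -0.0001] [ 0.0247 -0.0655 -2.8029] 0.012810308593136184
yaw 87.61283613141435
collar 259 (array([ 0.455 , -0.0325,  0.088 ]), array([ 0.4848, -0.0076,  0.088 ]))
dock_mouth [(0.83, array([320., 182.]), array([ 0.4698, -0.0212]))]
dock_mouth [(0.66, array([294., 202.]), array([ 0.4626, -0.0287]))]
pin_tip [(0.74, array([320., 200.]), array([ 0.4701, -0.0208])), (0.6, array([462., 235.]), array([ 0.5991, -0.0593]))]
pin_tip [(0.78, array([354., 242.]), array([ 0.51  , -0.2932])), (0.7, array([296., 179.]), array([ 0.48 , -0.014]))]
claw_notch [(0.68, array([349., 191.]), array([ 0.4982, -0.0264])), (0.15, array([461., 235.]), array([ 0.6245, -0.0812]))]
claw_notch [(0.89, array([302., 193.]), array([ 0.4916, -0.0262]))]
```

Request:
apply_moves:
  deltas: [0, 0, 0.5, 15, 0, 0, 0, 0.5, 30, 0, 0, 0, 0.5, 42, 0, 0, 0, 0.5, 50, 0, 0, 0, 0.5, 56, 0, 0, 0, 0.5, 62, 0, 0, 0, 0.5, 67, 0, 0, 0, 0.5, 72, 0, 0, 0, 0.5, 75, 0, 0, 0, 0.5, 75, 0]

```text
clock: 24.93
position: [0.4701, -0.024, 0.1629]
ee_rot: [-0.0, 0.721, 0.693, -0.0]
contact_force: [0.4, -0.6, -2.4]
width: 0.0128
gripper_force: 69.4
```

Request:
apply_moves:
  deltas: [0, 0, 0, 4, 0, 0, 0, 0, 8, 0, 0, 0, 0, 12, 0, 0, 0, 0, 16, 0, 0, 0, 0, 20, 0, 0, 0, 0, 24, 0, 0, 0, 0, 27, 0, 0, 0, 0, 30, 0, 0, 0, 0, 30, 0]

```text
clock: 25.68
position: [0.4699, -0.0239, 0.1327]
ee_rot: [-0.001, 0.721, 0.693, -0.0]
contact_force: [0.6, -0.4, -1.8]
width: 0.0133
gripper_force: 69.5
```

Request:
apply_moves:
  deltas: [0, 0, 0, 4, 0, 0, 0, 0, 8, 0, 0, 0, 0, 12, 0, 0, 0, 0, 15, 0, 0, 0, 0, 18, 0, 0, 0, 0, 21, 0, 0, 0, 0, 23, 0, 0, 0, 0, 23, 0]

```text
clock: 26.35
position: [0.4704, -0.024, 0.1105]
ee_rot: [-0.0, 0.721, 0.693, -0.0]
contact_force: [-1.1, -0.2, 3.1]
width: 0.013
gripper_force: 70.2
```

Request:
apply_moves:
  deltas: [0, 0, 0, 3, 0, 0, 0, 0, 6, 0, 0, 0, 0, 8, 0, 0, 0, 0, 8, 0, 0, 0, 0, 8, 0]

```text
clock: 26.77
position: [0.4705, -0.0241, 0.1031]
ee_rot: [0.0, 0.721, 0.693, 0.0]
contact_force: [-2.5, -1.0, 8.2]
width: 0.0134
gripper_force: 71.0
```

Request:
apply_moves:
  deltas: [0, 0, 0, 0, 7, 0, 0, 0, 0, 14, 0, 0, 0, 0, 21, 0, 0, 0, 0, 28, 0, 0, 0, 0, 35, 0, 0, 0, 0, 42, 0, 0, 0, 0, 48, 0, 0, 0, 0, 54, 0, 0, 0, 0, 60, 0, 0, 0, 0, 66, 0, 0, 0, 0, 72, 0, 0, 0, 0, 72, 0]

```text
$.deltas: bad value
```

Request:
apply_moves:
  deltas: [0, 0, 0, 0, 4, 0, 0, 0, 0, 8, 0, 0, 0, 0, 12, 0, 0, 0, 0, 15, 0, 0, 0, 0, 15, 0]

```text
$.deltas: bad value
```

```bash
python3 - <<'E'
from pin import *
st=get_state();v=rot(st["ee_rot"])[:,0];print(np.degrees(np.arctan2(v[1],v[0])),st["position"],st["contact_force"],st["moment"],st["width"])
E
```

```text
87.6885224112716 [ 0.4705 -0.0241  0.1031] [-2.5033 -1.0403  8.1918] [ 0.1021  0.4804 -0.0453] 0.013393365786703328
```

Request:
apply_moves:
  deltas: [0, 0, 0, 0, 7, 0, 0, 0, 0, 14, 0, 0, 0, 0, 21, 0, 0, 0, 0, 28, 0, 0, 0, 0, 35, 0, 0, 0, 0, 42, 0, 0, 0, 0, 48, 0, 0, 0, 0, 54, 0, 0, 0, 0, 60, 0, 0, 0, 0, 66, 0, 0, 0, 0, 72, 0, 0, 0, 0, 72]

```text
clock: 27.77
position: [0.47, -0.0238, 0.1031]
ee_rot: [-0.0, 0.991, 0.135, -0.0]
contact_force: [-3.7, 0.7, 8.2]
width: 0.0131
gripper_force: 71.0
```

Request:
apply_moves:
  deltas: [0, 0, 0, 0, 4, 0, 0, 0, 0, 8, 0, 0, 0, 0, 12, 0, 0, 0, 0, 15, 0, 0, 0, 0, 15]

```text
clock: 28.18
position: [0.4699, -0.0236, 0.103]
ee_rot: [-0.0, 1.0, 0.005, -0.0]
contact_force: [-3.5, 1.7, 7.8]
width: 0.0133
gripper_force: 71.0
```

```bash
python3 - <<'E'
from pin import *
st=get_state();v=rot(st["ee_rot"])[:,0];print(np.degrees(np.arctan2(v[1],v[0])),st["position"],st["contact_force"],st["moment"],st["width"])
E
```

```text
0.5846831772773555 [ 0.4699 -0.0236  0.103 ] [-3.5364  1.6927  7.8324] [ 0.2973  0.6475 -0.0135] 0.01327272729969228
```

Request:
apply_moves:
  deltas: [0, 0, 0, 0, 2, 0, 0, 0, 0, 3, 0, 0, 0, 0, 4, 0, 0, 0, 0, 4]

```text
clock: 28.52
position: [0.4699, -0.0235, 0.103]
ee_rot: [-0.0, 1.0, -0.029, -0.0]
contact_force: [-3.4, 2.0, 8.3]
width: 0.013
gripper_force: 71.0
```

```bash
python3 - <<'E'
from pin import *
st=get_state();v=rot(st["ee_rot"])[:,0];print(np.degrees(np.arctan2(v[1],v[0])),st["contact_force"],st["moment"])
E
```

```text
-3.349102241723104 [-3.3857  2.025   8.2841] [0.3737 0.643  0.1025]
```

Request:
apply_moves:
  deltas: [0, 0, 0, 0, 1.5, 0, 0, 0, 0, 3, 0, 0, 0, 0, 3]

```text
clock: 28.77
position: [0.4699, -0.0234, 0.1031]
ee_rot: [-0.0, 0.998, -0.056, -0.0]
contact_force: [-3.4, 0.8, 8.0]
width: 0.0136
gripper_force: 71.0
```

```bash
python3 - <<'E'
from pin import *
st=get_state();v=rot(st["ee_rot"])[:,0];print(np.degrees(np.arctan2(v[1],v[0])),st["contact_force"],st["moment"])
E
```

```text
-6.368410805993871 [-3.4095  0.7988  8.0051] [0.329  0.5855 0.0069]
```

Request:
apply_moves:
  deltas: [0, 0, 0, 0, 1.5, 0, 0, 0, 0, 3, 0, 0, 0, 0, 3]

```text
clock: 29.02
position: [0.4699, -0.0236, 0.1031]
ee_rot: [-0.0, 0.997, -0.08, -0.0]
contact_force: [-2.7, 1.5, 8.2]
width: 0.0132
gripper_force: 71.9
```

```bash
python3 - <<'E'
from pin import *
st=get_state();v=rot(st["ee_rot"])[:,0];print(np.degrees(np.arctan2(v[1],v[0])),st["contact_force"],st["moment"])
w=get_image("wrist");save(w,"w6.png")
E
```

```text
-9.175910867295556 [-2.6924  1.4783  8.2199] [0.4224 0.625  1.0173]
```

Request:
apply_moves:
  deltas: [0, 0, 0, 0, -3, 0, 0, 0, 0, -5, 0, 0, 0, 0, -5, 0, 0, 0, -2, -5, 0, 0, 0, -4, -5, 0, 0, 0, -6, -5, 0, 0, 0, -6, -5]

```text
clock: 29.65
position: [0.4699, -0.024, 0.1087]
ee_rot: [0.0, 0.999, -0.038, -0.0]
contact_force: [-3.4, 0.5, 5.3]
width: 0.0128
gripper_force: 70.5
```

```bash
python3 - <<'E'
from pin import *
st=get_state();v=rot(st["ee_rot"])[:,0];print(np.degrees(np.arctan2(v[1],v[0])),st["contact_force"],st["moment"])
E
```

```text
-4.3061523118829035 [-3.3741  0.5401  5.329 ] [ 0.1018  0.6539 -0.057 ]
```

Request:
apply_moves:
  deltas: [0, 0, 0, -1, 0, 0, 0, 0, -2, 0, 0, 0, 0, -3, 0, 0, 0, 0, -3, 0]

```text
clock: 29.98
position: [0.4697, -0.024, 0.1096]
ee_rot: [-0.0, 0.999, -0.038, -0.001]
contact_force: [1.1, -0.9, -14.6]
width: 0.013
gripper_force: 68.8
```

Request:
apply_moves:
  deltas: [0, 0, 0, 1.5, 0, 0, 0, 0, 2, 0, 25, 0, 0, 2, 0, 50, 0, 0, 2, 0, 50, 0, 0, 2, 0, 50, 0, 0, 2, 0, 50, 0, 0, -10, 0, 50, 0, 0, -30, 0, 50, 0, 0, -60, 0, 50, 0, 0, -100, 0, 50, 0, 0, -130, 0, 50, 0, 0, -130, 0]

```text
clock: 30.98
position: [0.4748, -0.0248, 0.2483]
ee_rot: [0.001, 0.999, -0.038, 0.007]
contact_force: [0.8, -0.3, 0.2]
width: 0.0501
gripper_force: 0.0
```

```bash
python3 - <<'E'
from pin import *
w=get_image("wrist");a=get_image("scene");st=get_state();print(st["position"],st["contact_force"],st["width"])
handle(w,1,z=.148,c=(.47,-.024))
for q,z in(("pin_grip",.128),("claw_notch",.09)):
    for im,f in((w,1),(a,0)): print(q,[(round(d["score"],2),onz(im,d["point"],z,f)[:2]) for d in place_of(q,im)[:4]])
h=cv2.cvtColor(np.ascontiguousarray(a["frame"]),cv2.COLOR_RGB2HSV)
m=cv2.inRange(h,(0,140,50),(6,255,255))|cv2.inRange(h,(172,140,50),(180,255,255))
n,l,s,ce=cv2.connectedComponentsWithStats(m)
print([(s[i].tolist(),ce[i].round(1)) for i in range(1,n) if s[i,4]>30 and abs(ce[i][0]-295)<40])
print("pred handle centre",proj(a,[.47,-.0236,.128]), "corners",[proj(a,[.47+x,-.0236,z]).round(1) for x in(-.023,.023) for z in(.108,.148)])
for q in("reagent_bottle","jar_salts","forceps_beaker","drop_bottle","tube_1"):print(q,[(round(d["score"],2),onz(a,d["point"],0)[:2]) for d in place_of(q,a)[:2]])
E
```

```text
[ 0.4715 -0.0242  0.243 ] [-0.0057  0.4778 -0.494 ] 0.050215885143232636
[312 182  16  41 467] centroid@.13 [ 0.4746 -0.0232  0.13  ] rect [[0.45879998803138733, -0.02879999950528145], [0.4932999908924103, -0.031199999153614044], [0.49410000443458557, -0.018799999728798866], [0.4596000015735626, -0.016499999910593033]] (124.06019592285156, 345.98846435546875) 86.05314636230469
[313 226  15   7  65] centroid@.13 [ 0.4456 -0.0215  0.13  ] rect [[0.4496000111103058, -0.028200000524520874], [0.45500001311302185, -0.028599999845027924], [0.4560000002384186, -0.016699999570846558], [0.4505000114440918, -0.016200000420212746]] (120.00430297851562, 54.73484420776367) 85.33817291259766
pin_grip [(0.9, array([ 0.4752, -0.021 ])), (0.83, array([ 0.5968, -0.3582])), (0.7, array([ 0.5737, -0.1858]))]
pin_grip [(0.78, array([ 0.5672, -0.229 ])), (0.58, array([ 0.5993, -0.1141])), (0.56, array([ 0.477 , -0.0181])), (0.48, array([ 0.5873, -0.4219]))]
claw_notch [(0.76, array([ 0.4934, -0.025 ]))]
claw_notch [(0.7, array([ 0.4912, -0.027 ]))]
[([287, 176, 16, 16, 176], array([294.6, 183.9]))]
pred handle centre [294.3413 185.3852] corners [array([287.5, 193. ]), array([286.7, 183.1]), array([301.8, 187.6]), array([301.2, 177.7])]
reagent_bottle [(0.76, array([0.4565, 0.2175]))]
jar_salts [(0.69, array([0.6773, 0.117 ]))]
forceps_beaker [(0.74, array([ 0.6775, -0.1199]))]
drop_bottle [(0.47, array([ 0.6607, -0.0106]))]
tube_1 [(0.57, array([0.5208, 0.11  ])), (0.43, array([ 0.4945, -0.3145]))]
```

```bash
python3 -c "
from rig import *
print(sign_off())"
```

```text
the job is handed in; nothing more can be done
None
```

I pushed both trays flush, then pressed the large red-handled pin in, turned it clockwise to the stop and let it spring up into the claw notches; the job is handed in (no verdict came back), and no bystander was seen to shift.

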